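# Close a junction box panel, line up its quarter-turn fastener and hold it shut

### The arm

A 6-joint arm with a two-finger parallel gripper is mounted at the origin on a cart in front of the work surface, level with it; the furniture and walls round the work are solid. World frame = base frame: x ahead of the robot, y to its left, z up, the work surface at z = 0. Lengths are in m, angles in rad, forces in N, time in s.
With the tool pointing down it reaches from about 0.35 to 0.775 m from the base axis. Payload 5.5 kg.
Tool frame: the origin (TCP) lies at the very end of the fingers, on their centre line; the grasp point (between the pads) lies 19 mm behind it; z points along the fingers, y is the line along which they close (so a half turn about z gives the same grasp; the last joint's range is limited). The gripper opens to 85 mm and grips with 20 to 120 N. Pads are 22 mm wide; open, the fingers measure 114 mm over their backs; the gripper's body (76 mm by 85 mm) begins 54 mm behind the grasp point. The pads swing forward as they close: fully open they stand 13 mm farther back than shut.
Start: joints at [-1.333, 0.313, 0.046, 1.304, 0, 1.431], TCP at [0.212, -0.534, 0.231] pointing down, gripper open.
Joint ranges: [-2.76, 2.76], [-0.86, 1.69], [-1.03, 1.26], [-2.2, 2.34], [-1.47, 1.5], [-3.14, 3.14]. Speed limits (rad/s): [2.57, 2.57, 3.14, 3.14, 3.14, 3.14].

### API

Orientations are given as a unit quaternion [x, y, z, w].
In Python, from rig import bot, vision, workorder gives the robot as it stands.
- The arm moves only by the tool servo_tool, never from a script. Its argument "steps" is a list that holds one entry, the list of rows, each a list of 4 numbers: the shift along the tool's x, y, z each as a share of 10 cm, from -1 to 1, then the turn about the tool's z as a share of 120 degrees, from -1 to 1. A call has exactly 5 rows; each row is the pose to reach, as a shift and turn from the pose commanded when the call began, along the tool's axes at that moment; what a row does not reach only later rows make up. A row lasts 1/8 s, in which the tool goes at most 62.5 mm and 10.7 degrees, less where a joint would pass 70% of its speed; a pose out of reach is approached as far as the arm can. A call with a number of a shift or a turn outside -1 to 1 is refused whole. A call with a gripper value outside its range is refused whole. "hand" is the opening, from 0 (shut) to 1 (fully open), set as the call begins (left out, the last holds). The fingers move at their own pace and stop on an object; the grip force is fixed at half the most. Time passes only in rows, so rows that repeat a pose let the fingers close, or fill a call up. It gives the time, the measured TCP pose, the force, the opening and the grip force at its end, in the units of the state.
- bot.state(): the state, without advancing time (a new reading comes with each control period).
- vision.read_camera(name): name is "side" or "top"; returns the picture (480x640x3 uint8, red, green, blue); there is no depth.
- vision.camera_info(name): a dict with "vfov" (degrees; the focal length in pixels is half the picture's height over the tangent of half this angle, whatever the lens; pixels are square), "cx", "cy" (the principal point, pixels), "xyz" and "orientation" of the camera in the world. Camera axes: x right, y down, z forward; pixel columns grow to the right and rows downward; lengths in m; the calibration is good to about 2 mm. A picture is of the moment at which its call begins. camera_info takes no time and is no camera call.
- workorder.finish_job(): hands the job in; it is judged then, once.
The state is a dict: "time_s": time; "q": joint angles; "joint_vel": joint speeds; "tau": joint torques, N m; "tool_pos": TCP position; "ee_rot": TCP orientation; "contact_force": force on the tool from outside, world axes, zero at the start; "wrist_torque": the same for the moment, N m; "grip_width": finger opening in m; "gripper_force": force on a finger pad.
Only numpy, scipy, OpenCV 4.12 (cv2) and the standard library are available. Lean on these libraries where they do the work, as an engineer would, in place of code of your own. Each camera call takes 0.05 s, during which the arm holds its last target. There are 200 camera calls.

### The job

Swing the open access panel of the junction box down until it rests on its spring pins, then turn the wing of its quarter-turn fastener until the slot along the wing lines up with the two index lines on the panel. Then press the panel fully home against the frame and finish while still holding it pressed down, without disturbing the tin, carton and pipe piece standing round the box.

Things in the scene. Friction and masses are not known exactly. Their poses are not given: they have to be found in the camera images.
- enclosure: grey painted steel junction box, open at the top, 180 (x) x 200 (y) mm, fixed, standing on four 40 mm stand-offs so that its rim is 110 mm above the table. Origin: midway below it, on the table. Its x axis points level from the front of the box (robot's side) to the hinge side, y along the hinge, z up.
- panel (a joint): hinge of the sheet-steel access panel (182 x 204 x 4 mm) on the box's far upper edge, parallel to the box's y. 0 rad = fully home, flat on the frame; grows as the front edge lifts; starts at 0.5 to 0.85. Stiff (0.25 N m friction): it stays where left. Two spring pins under its front carry it at about 0.07 rad; pushed lower and let go, it rises again to there.
- fastener (a joint): turn of the quarter-turn fastener about the panel's normal. 0 rad = the wing and the slot milled along its top lie at right angles to the hinge, along the panel's two dark index lines. Grows anticlockwise seen from above; starts at 0.7 to 1.35, so turn it clockwise; end stops at -0.5 and 1.6, none at 0. 0.05 N m of friction holds it where it is left.
- wing (a point): grip point on the steel wing, on the fastener's axis, 24 mm above the panel's upper face. The wing is an upright bar 36 mm long, 10 mm thick, its edges 8 and 36 mm above the panel's upper face; below it a 22 mm round collar, 4 mm high. The axis is 130 mm from the hinge line, mid-width. Site x points along the wing, z out of the panel.
- hinge_line (a point): middle of the hinge line, 112 mm above the table, at the level of the panel's underside when home. A cross pin under the fastener stops the panel at about 0.04 rad (5 mm proud at the fastener) unless the fastener is within about 0.2 rad of lined up; lined up, the panel goes down to 0 against the spring pins, which takes about 10 N near its front.
- press_left (a point): bare spot on the panel's upper face where it can be pushed: 145 mm from the hinge line (39 mm from the front edge), 60 mm to the +y side of the fastener's axis. z points out of the panel, x to the hinge.
- press_right (a point): the same, 60 mm to the -y side of the fastener's axis.
- bolt_tin: open tin of bolts, 68 mm across, 50 mm high, standing loose beside the box; origin at the centre of its underside. Leave alone.
- tip_box: small carton 45 x 75 x 26 mm lying loose beside the box; origin at the centre of its underside. Leave alone.
- pipe_offcut: upright piece of steel pipe, 42 mm across, 80 mm high, standing loose beside the box; origin at the centre of its underside. Leave alone.

How it is judged:
On the way, in this order (a step that is already met when the one before it is completed fails the run):
1. the panel is swung down onto its spring pins (value of joint panel below 0.11 rad), for 0.2 s.
2. the fastener is turned until its slot lines up with the index lines (value of joint panel below 0.11 rad and value of joint fastener between -0.2 and 0.2 rad), for 0.1 s.
3. the panel is pressed home against the frame (value of joint panel below 0.015 rad), for 0.2 s.
At the end, for the whole second after the job is handed in: The panel is home within 0.015 rad (2.7 mm at its front edge), the fastener's slot within 0.25 rad of the index lines, and the robot itself is still pressing on the panel (or its fastener) with more than 3 N (value of joint panel below 0.015 rad and value of joint fastener between -0.25 and 0.25 rad and contact force between any of the fingers, the arm and panel above 3 N); the arm keeps its last pose, push and grip.
It fails at once if the bolt tin, the carton or the pipe piece is moved more than 30 mm (distance of any of bolt_tin, tip_box, pipe_offcut from where it was at the start of the episode above 0.03 m).
It also fails if it takes over 66 s, if anything falls off the work surface, if the arm or the gripper's body presses on something with over 40 N, if the wrist force passes 120 N, or if a joint passes its speed limit or range.

## Working session

There is one attempt and no reset: what is moved stays moved. The work goes in short steps, Python scripts to look and compute and a tool call to move; the robot and the scene stay as the last step left them, time stands still between calls to the robot, and variables do not carry over. Pictures are saved under pics/ and viewed, at most 10 in all, crops included, and the job is handed in when it is done.

Besides the shell and the picture viewer there is one more tool, called after "Call:" as name(argument=value, ...), one argument or row to a line, values as JSON. servo_tool: Moves the arm, as the interface text tells. Its arguments: {"type":"object","properties":{"steps":{"type":"array"},"hand":{"type":"number"}},"required":["steps"]}

```bash
ls; mkdir -p pics
python3 - <<'E'
from rig import bot, vision
import cv2
for n in("side","top"):
    print(n,vision.camera_info(n)); cv2.imwrite(f"pics/{n}0.png",vision.read_camera(n)[...,::-1])
print(bot.state())
E
```

```text
pics
side {'vfov': 55.63717068469492, 'cx': 322.84975278766296, 'cy': 236.1683292354091, 'xyz': array([ 0.25974421, -1.00951944,  0.52013825]), 'orientation': array([ 0.84622598, -0.17267113,  0.08742773, -0.49642992])}
top {'vfov': 57.494426081991804, 'cx': 324.05789328614895, 'cy': 238.67273019776522, 'xyz': array([ 0.38225806, -0.31124446,  0.9628742 ]), 'orientation': array([-0.70321434,  0.70536528, -0.05793121,  0.06777459])}
{'time_s': 0.1, 'q': array([-1.33259945e+00,  3.13914411e-01,  4.50646086e-02,  1.30356879e+00,
        3.32519915e-05,  1.43119985e+00]), 'joint_vel': array([ 0.00185883, -0.00231827,  0.00137511, -0.00138619,  0.00068259,
       -0.00144655]), 'tau': array([ 2.75493119e-03, -4.81726205e+01,  2.99243796e+01,  1.28317988e-02,
       -1.41129954e-04,  1.24115928e-05]), 'tool_pos': array([ 0.21199463, -0.53400531,  0.23049278]), 'ee_rot': array([ 9.82211689e-01,  1.87775240e-01, -2.33670650e-05, -8.10967464e-04]), 'contact_force': array([ 0.393868  , -0.93030307,  0.44668555]), 'wrist_torque': array([0.02525395, 0.04890321, 0.01621049]), 'gripper_force': 0.0, 'grip_width': 0.08547634074563178}
```

View pics/side0.png

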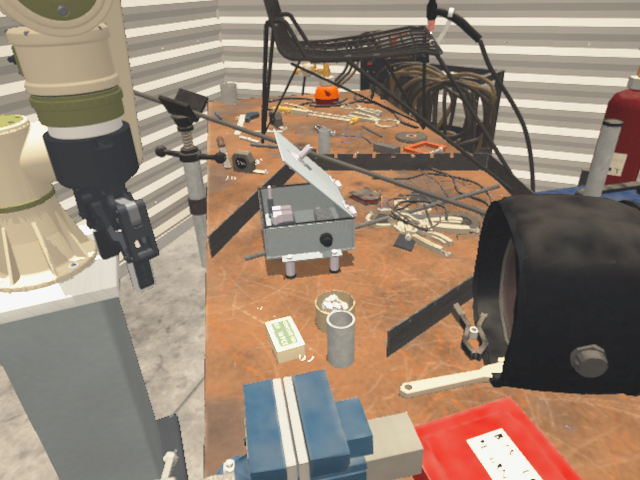

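View pics/top0.png

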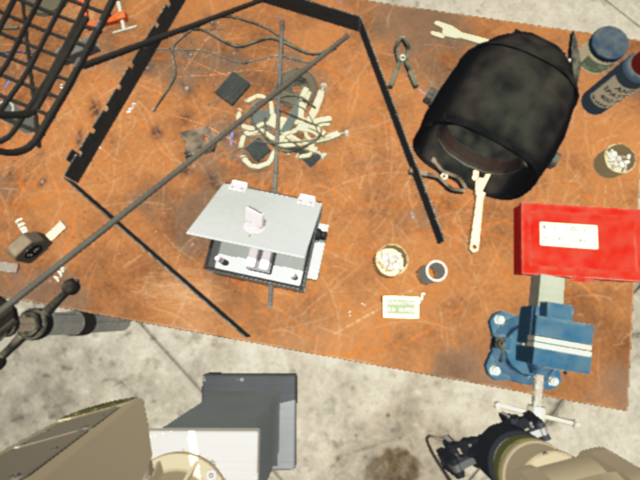

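The side view shows the open panel around (315,170) on the box, with tin (335,305), pipe (341,340) and carton (285,338) on the near side. The top view shows the panel over (265,215), its wing at (255,220), the hinge tabs at (238,186) and (306,199), and the loose items at (390,262), (433,271) and (402,306). Next I'll zoom in.

```bash
python3 - <<'E'
import cv2
t=cv2.imread("pics/top0.png")[170:310,175:345]; s=cv2.imread("pics/side0.png")[125:285,235:375]
cv2.imwrite("pics/tc.png",cv2.resize(t,(680,560),interpolation=cv2.INTER_CUBIC))
cv2.imwrite("pics/sc.png",cv2.resize(s,(525,600),interpolation=cv2.INTER_CUBIC))
E
cat > h.py <<'E'
import numpy as np
from rig import bot,vision
from scipy.spatial.transform import Rotation as R
def ray(n,uv):
    i=vision.camera_info(n); f=240/np.tan(np.radians(i['vfov']/2))
    d=np.array([(uv[0]-i['cx'])/f,(uv[1]-i['cy'])/f,1.]); return i['xyz'],R.from_quat(i['orientation']).apply(d)
def plane(n,uv,z):
    o,d=ray(n,uv); return o+d*(z-o[2])/d[2]
def proj(n,p):
    i=vision.camera_info(n); f=240/np.tan(np.radians(i['vfov']/2))
    c=R.from_quat(i['orientation']).inv().apply(np.asarray(p)-i['xyz']); c=np.atleast_2d(c)
    return c[:,:2]/c[:,2:]*f+[i['cx'],i['cy']]
def tri(u,v):
    a,d=ray('top',u); b,e=ray('side',v)
    s=np.linalg.lstsq(np.c_[d,-e],b-a,rcond=None)[0]; p,q=a+s[0]*d,b+s[1]*e
    return (p+q)/2,np.linalg.norm(p-q)
E
```

```text
(no output)
```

View pics/tc.png

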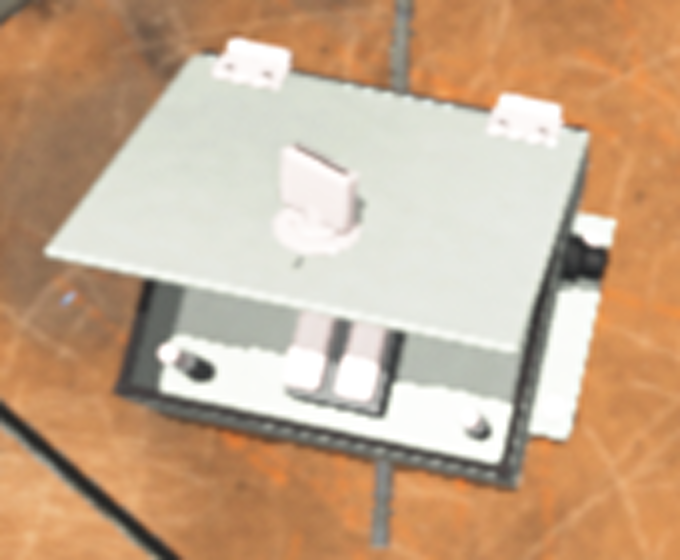

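View pics/sc.png

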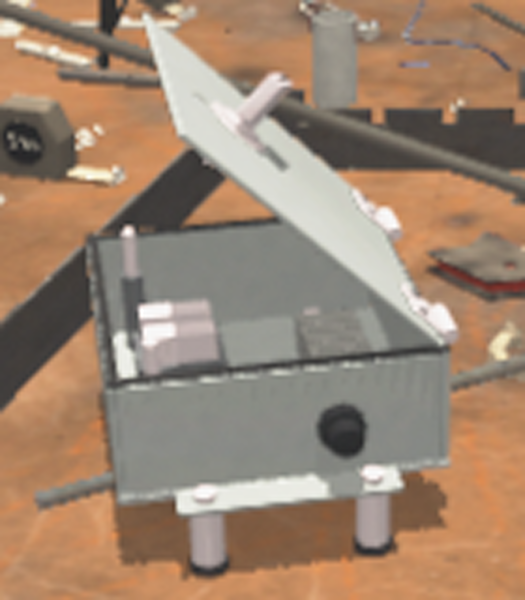

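The crops are clear. In full-frame top pixels the panel's hinge-side corners are (224,184) and (322,202), its front corners (187,233) and (305,257), and the box's front rim corners (205,267) and (304,291). In the side view the front corners are (274,129) and (284,161). The slot is on the wing's top, the wing is turned well off, and a boom rod crosses nearby.

Run:
```python
from h import *
np.set_printoptions(precision=4,suppress=True)
A=plane('top',(205,267.5),.11);B=plane('top',(303.75,291.25),.11)
C=plane('top',(223.75,184.25),.114);D=plane('top',(322,202.5),.114)
print('rim',A,B,'hinge',C,D, np.linalg.norm(A-B),np.linalg.norm(C-D))
print('side rim near/far',plane('side',(263.8,227.1),.11),plane('side',(258.5,188.2),.11),'hinge near',plane('side',(354.2,217.5),.114))
F=tri((187,233),(274.2,129));G=tri((305,257.5),(283.8,161));print('front',F,G)
for n in('far','near'):pass
# wing top corners (top crop) & side
W1=tri((175+282/4,170+148/4),(235+262/3.75,125+78/3.75)); W2=tri((175+357/4,170+188/4),(235+290/3.75,125+75/3.75));print('wing',W1,W2)
# rod: epipolar with side line (0-ish): side line through points, intersect plane with top rays
o,d1=ray('side',(378.5,145)) ; 
a,b=ray('side',(140,95))[1],ray('side',(440,168))[1]; nrm=np.cross(a,b)
for uv in((345,38),(190,165),(100,237),(20,300)):
    p,d=ray('top',uv); print('rod',uv,p+d*(nrm@(o-p))/(nrm@d))
# items
for uv,z in(((391,261),.05),((434,271),.08),((402,306),.026)): print('item',plane('top',uv,z))
```

```text
rim [ 0.4792 -0.0654  0.11  ] [ 0.4323 -0.2599  0.11  ] hinge [ 0.6478 -0.0967  0.114 ] [ 0.6086 -0.2955  0.114 ] 0.20009384710683842 0.20263295992768035
side rim near/far [ 0.4367 -0.2543  0.11  ] [ 0.477  -0.0679  0.11  ] hinge near [ 0.6072 -0.2977  0.114 ]
front (array([ 0.5235, -0.0699,  0.2407]), np.float64(0.0010530491228998844)) (array([ 0.4807, -0.2695,  0.2408]), np.float64(0.00044380612336300925))
wing (array([ 0.5655, -0.1633,  0.2263]), np.float64(0.01170454900319046)) (array([ 0.556 , -0.2009,  0.2377]), np.float64(0.010822683052863736))
rod (345, 38) [ 0.9597 -0.3445  0.1326]
rod (190, 165) [ 0.6622 -0.051   0.1885]
rod (100, 237) [0.5217 0.092  0.214 ]
rod (20, 300) [0.4117 0.2064 0.2336]
item [ 0.4984 -0.4389  0.05  ]
item [ 0.4739 -0.5206  0.08  ]
item [ 0.4057 -0.4627  0.026 ]
```

Call:
servo_tool(
  steps=[
    [[0.2, -0.09, -0.1, 0], [0.4, -0.18, -0.2, 0], [0.6, -0.27, -0.3, 0], [0.8, -0.36, -0.4, 0], [0.95, -0.44, -0.5, 0]],
  ],
  hand=0,
)

```text
time_s: 0.72
tool_pos: [0.2855, -0.4572, 0.2824]
ee_rot: [0.982, 0.188, 0.0, 0.0]
contact_force: [0.0, -0.4, 0.5]
grip_width: -0.0002
gripper_force: 0.0
```

Call:
servo_tool(
  steps=[
    [[0.2, -0.09, -0.03, 0], [0.4, -0.18, -0.06, 0], [0.6, -0.27, -0.09, 0], [0.8, -0.36, -0.12, 0], [0.95, -0.44, -0.15, 0]],
  ],
)

```text
time_s: 1.35
tool_pos: [0.3571, -0.3815, 0.2968]
ee_rot: [0.982, 0.188, 0.0, 0.0]
contact_force: [0.2, 0.5, 1.0]
grip_width: -0.0002
gripper_force: 0.0
```

Call:
servo_tool(
  steps=[
    [[0.2, -0.09, 0, 0], [0.4, -0.18, 0, 0], [0.6, -0.27, 0, 0], [0.8, -0.36, 0, 0], [0.95, -0.44, 0, 0]],
  ],
)

```text
time_s: 1.98
tool_pos: [0.429, -0.3057, 0.2965]
ee_rot: [0.982, 0.188, -0.0, 0.0]
contact_force: [-0.8, -0.6, 0.5]
grip_width: 0.0004
gripper_force: 0.0
```

Call:
servo_tool(
  steps=[
    [[0.2, -0.09, 0, 0], [0.4, -0.18, 0, 0], [0.6, -0.27, 0, 0], [0.8, -0.36, 0, 0], [0.95, -0.44, 0, 0]],
  ],
)

```text
time_s: 2.6
tool_pos: [0.501, -0.2299, 0.2964]
ee_rot: [0.982, 0.188, -0.0, 0.0]
contact_force: [-0.7, 0.3, 0.2]
grip_width: 0.0001
gripper_force: 0.0
```

Call:
servo_tool(
  steps=[
    [[0, 0, 0.2, 0], [0, 0, 0.4, 0], [0, 0, 0.6, 0], [0, 0, 0.8, 0], [0, 0, 1, 0]],
  ],
)

```text
time_s: 3.22
tool_pos: [0.5005, -0.2306, 0.1959]
ee_rot: [0.982, 0.188, 0.0, 0.0]
contact_force: [0.5, 0.2, 0.8]
grip_width: -0.0003
gripper_force: 0.3
```

Call:
servo_tool(
  steps=[
    [[0, 0, 0.15, 0], [0, 0, 0.3, 0], [0, 0, 0.45, 0], [0, 0, 0.58, 0], [0, 0, 0.68, 0]],
  ],
)

```text
time_s: 3.85
tool_pos: [0.5003, -0.2307, 0.1274]
ee_rot: [0.982, 0.188, -0.0, -0.0]
contact_force: [-0.1, -0.2, 0.0]
grip_width: -0.0001
gripper_force: 0.1
```

Call:
servo_tool(
  steps=[
    [[0, 0, 0.01, 0], [0, 0, 0.02, 0], [0, 0, 0.03, 0], [0, 0, 0.04, 0], [0, 0, 0.04, 0]],
  ],
)

```text
time_s: 4.47
tool_pos: [0.5004, -0.2308, 0.1244]
ee_rot: [0.982, 0.188, 0.0, 0.0]
contact_force: [-0.4, -0.2, -1.4]
grip_width: -0.0001
gripper_force: 0.0
```

Run:
```python
from rig import vision
import cv2,numpy as np
t=cv2.cvtColor(vision.read_camera('top'),4)[170:310,175:345];s=cv2.cvtColor(vision.read_camera('side'),4)[135:275,235:375]
cv2.imwrite("pics/p1.png",np.hstack([cv2.resize(t,(425,350),interpolation=2),cv2.resize(s,(350,350),interpolation=2)]))
```

```text
(no output)
```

View pics/p1.png

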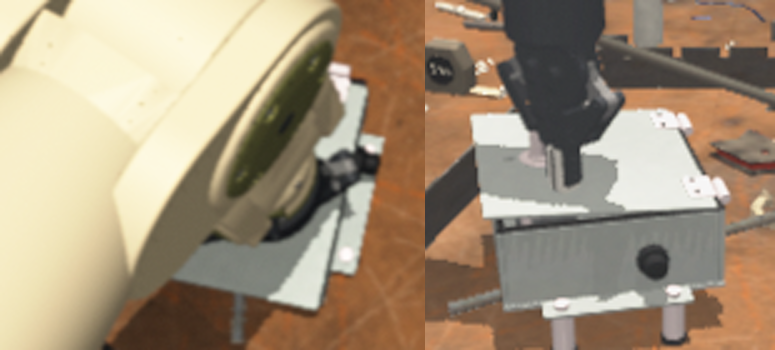

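The panel is lying down on the box, with its front edge just proud at side crop (485,215). I'll back off so the wing can be seen from above.

Call:
servo_tool(
  steps=[
    [[0, 0, -0.25, 0], [0, 0, -0.5, 0], [0, 0, -0.75, 0], [0, 0, -0.9, 0], [0, 0, -1, 0]],
  ],
  hand=0,
)

```text
time_s: 5.2
tool_pos: [0.5005, -0.2308, 0.2249]
ee_rot: [0.982, 0.188, 0.0, 0.0]
contact_force: [0.7, 0.6, 0.4]
grip_width: -0.0003
gripper_force: 0.0
```

Call:
servo_tool(
  steps=[
    [[-0.2, 0.2, -0.08, 0], [-0.4, 0.4, -0.16, 0], [-0.6, 0.6, -0.24, 0], [-0.8, 0.8, -0.32, 0], [-0.95, 0.95, -0.4, 0]],
  ],
)

```text
time_s: 5.82
tool_pos: [0.4464, -0.3549, 0.264]
ee_rot: [0.982, 0.187, -0.0, -0.001]
contact_force: [-0.1, -0.2, -0.7]
grip_width: 0.0
gripper_force: 0.0
```

Run:
```python
from rig import vision
import cv2,numpy as np
T=cv2.cvtColor(vision.read_camera('top'),4);S=cv2.cvtColor(vision.read_camera('side'),4)
cv2.imwrite("pics/t2f.png",T);cv2.imwrite("pics/s2f.png",S)
t=T[170:310,185:335];s=S[135:275,235:375]
cv2.imwrite("pics/p2.png",np.hstack([cv2.resize(t,(450,420),interpolation=2),cv2.resize(s[:, :],(350,420),interpolation=2)]))
```

```text
(no output)
```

View pics/p2.png

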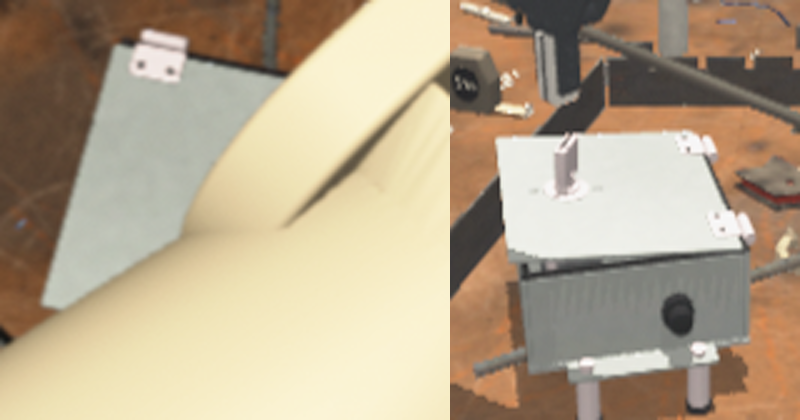

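The side view is clear and the wing is at crop (567,165), but the arm hides it from above. I'll swing farther away.

Call:
servo_tool(
  steps=[
    [[-0.3, 0.15, 0, 0], [-0.5, 0.25, 0, 0], [-0.7, 0.35, 0, 0], [-0.9, 0.42, 0, 0], [-1, 0.46, 0, 0]],
  ],
)

```text
time_s: 6.55
tool_pos: [0.3705, -0.4339, 0.2641]
ee_rot: [0.982, 0.188, -0.0, -0.0]
contact_force: [-1.2, 0.0, -0.5]
grip_width: 0.0002
gripper_force: 0.0
```

Call:
servo_tool(
  steps=[
    [[-0.2, 0.2, 0, 0], [-0.35, 0.4, 0, 0], [-0.5, 0.6, 0, 0], [-0.65, 0.8, 0, 0], [-0.7, 0.9, 0, 0]],
  ],
)

```text
time_s: 7.18
tool_pos: [0.339, -0.5439, 0.2639]
ee_rot: [0.982, 0.187, 0.0, -0.0]
contact_force: [0.1, -0.2, 0.9]
grip_width: 0.0001
gripper_force: 0.0
```

Run:
```python
from rig import vision
import cv2,numpy as np
T=cv2.cvtColor(vision.read_camera('top'),4);S=cv2.cvtColor(vision.read_camera('side'),4)
cv2.imwrite("pics/t3f.png",T);cv2.imwrite("pics/s3f.png",S)
t=T[190:290,200:310];s=S[170:230,250:310]
cv2.imwrite("pics/p3.png",np.hstack([cv2.resize(t,(440,400),interpolation=2),cv2.resize(s,(360,400),interpolation=2)]))
```

```text
(no output)
```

View pics/p3.png

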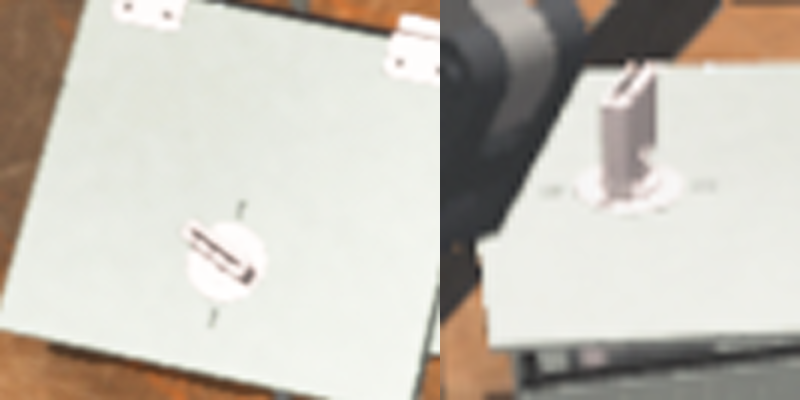

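The slot runs from (248,248) to (263,259) in full-frame top pixels, and the index lines sit at (260,242) and (253,269.5). The panel rests just proud on its pins.

Run:
```python
from h import *
np.set_printoptions(precision=4,suppress=True)
import cv2
T=cv2.imread("pics/t3f.png"); g=cv2.cvtColor(T,6)[244:264,244:268]
m=g<np.median(T[215:235,240:270].mean(2))-50
y,x=np.nonzero(m); P=np.array([plane('top',(a+244+.0,b+244+.0),.160)[:2] for a,b in zip(x,y)]); c=P.mean(0)
u=np.linalg.svd(P-c)[2][0]; print('slot',len(x),c,np.arctan2(*u[::-1]))
a=plane('top',(248,248.25),.16);b=plane('top',(263,258.75),.16);print((a+b)/2,np.arctan2(*(a-b)[1::-1]),np.linalg.norm(a-b))
a=plane('top',(260,242),.122);b=plane('top',(253,269.5),.124);print('idx',(a+b)/2,np.arctan2(*(a-b)[1::-1]))
# panel corners: top crop of front-left etc. side check of wing top
print('side top centre',plane('side',(250+627/6,170+88/6.67),.160))
print('proj flat wing axis top', plane('top',(200+227/4,190+262/4),.125))
```

```text
slot 24 [ 0.4983 -0.1738] -2.2624382481909127
[ 0.4993 -0.1727  0.16  ] 0.9624779843599919 0.0346591225692981
idx [ 0.5005 -0.1685  0.123 ] -0.21652930791698502
side top centre [ 0.6342 -0.2419  0.16  ]
proj flat wing axis top [ 0.5005 -0.1692  0.125 ]
```

Call:
servo_tool(
  steps=[
    [[0.14, -0.14, 0, -0.088], [0.29, -0.29, 0, -0.176], [0.43, -0.43, 0, -0.264], [0.58, -0.58, 0, -0.352], [0.72, -0.72, 0, -0.44]],
  ],
  hand=1,
)

```text
time_s: 7.9
tool_pos: [0.3803, -0.4477, 0.2646]
ee_rot: [0.794, 0.608, 0.0, -0.0]
contact_force: [-0.2, -0.5, -0.0]
grip_width: 0.0852
gripper_force: 0.0
```

Call:
servo_tool(
  steps=[
    [[0.2, 0.03, 0, -0.088], [0.4, 0.06, 0, -0.176], [0.6, 0.08, 0, -0.264], [0.8, 0.11, 0, -0.352], [1, 0.14, 0, -0.44]],
  ],
)

```text
time_s: 8.52
tool_pos: [0.4203, -0.3552, 0.2646]
ee_rot: [0.441, 0.898, 0.0, 0.0]
contact_force: [-0.0, -0.5, 0.7]
grip_width: 0.0854
gripper_force: 0.0
```

Call:
servo_tool(
  steps=[
    [[0.1, 0.18, 0, -0.088], [0.2, 0.36, 0, -0.176], [0.3, 0.53, 0, -0.264], [0.4, 0.71, 0, -0.352], [0.5, 0.89, 0, -0.44]],
  ],
)

```text
time_s: 9.15
tool_pos: [0.4606, -0.2615, 0.2646]
ee_rot: [-0.004, 1.0, 0.0, 0.0]
contact_force: [-0.2, 0.1, 0.2]
grip_width: 0.0855
gripper_force: 0.0
```

Call:
servo_tool(
  steps=[
    [[-0.08, 0.19, 0, -0.088], [-0.16, 0.37, 0, -0.176], [-0.24, 0.56, 0, -0.264], [-0.32, 0.75, 0, -0.352], [-0.4, 0.93, 0, -0.44]],
  ],
)

```text
time_s: 9.78
tool_pos: [0.5003, -0.1685, 0.2646]
ee_rot: [-0.448, 0.894, 0.0, 0.0]
contact_force: [0.2, 0.4, 0.3]
grip_width: 0.0856
gripper_force: 0.0
```

Run:
```python
from h import *
s=bot.state(); M=R.from_quat(s['ee_rot']).as_matrix(); d=np.array([.5005,-.1705,.135])-s['tool_pos']
print(s['q'],s['tool_pos'],'psi',np.arctan2(M[1,0],M[0,0]),'shift/10cm',M.T@d*10)
```

```text
[-4.77170681e-01  2.13720323e-01 -5.11787427e-03  1.35194145e+00
  3.40436968e-04 -1.40684556e+00] [ 0.50028775 -0.16848382  0.2645767 ] psi -2.2119177786075532 shift/10cm [ 0.01532744 -0.01381031  1.29576136]
```

Call:
servo_tool(
  steps=[
    [[0, 0, 0.25, 0], [0.01, -0.01, 0.5, 0], [0.02, -0.01, 0.7, 0], [0.02, -0.01, 0.9, 0], [0.02, -0.01, 1, 0]],
  ],
)

```text
time_s: 10.4
tool_pos: [0.4992, -0.1713, 0.1635]
ee_rot: [-0.445, 0.895, 0.001, -0.0]
contact_force: [-0.6, -0.1, -0.2]
grip_width: 0.0859
gripper_force: 0.0
```

Call:
servo_tool(
  steps=[
    [[0, 0, 0.1, 0], [0, 0, 0.2, 0], [0, 0, 0.26, 0], [0, 0, 0.32, 0], [0, 0, 0.32, 0]],
  ],
)

```text
time_s: 11.02
tool_pos: [0.4998, -0.1726, 0.1319]
ee_rot: [-0.445, 0.896, 0.0, -0.0]
contact_force: [-0.5, -0.0, 0.0]
grip_width: 0.0854
gripper_force: 0.0
```

Call:
servo_tool(
  steps=[
    [[0, 0, 0, 0], [0, 0, 0, 0], [0, 0, 0, 0], [0, 0, 0, 0], [0, 0, 0, 0]],
  ],
  hand=0,
)

```text
time_s: 11.65
tool_pos: [0.4989, -0.1718, 0.1318]
ee_rot: [-0.445, 0.895, 0.001, -0.001]
contact_force: [-1.5, 0.6, -0.3]
grip_width: 0.009
gripper_force: 59.7
```

Call:
servo_tool(
  steps=[
    [[0, 0, 0, 0.06], [0, 0, 0, 0.12], [0, 0, 0, 0.18], [0, 0, 0, 0.24], [0, 0, 0, 0.3]],
  ],
)

```text
time_s: 12.28
tool_pos: [0.4972, -0.1699, 0.1313]
ee_rot: [-0.145, 0.989, 0.003, -0.002]
contact_force: [-6.1, 8.8, 3.9]
grip_width: 0.0092
gripper_force: 58.5
```

Call:
servo_tool(
  steps=[
    [[0, 0, 0, 0.06], [0, 0, 0, 0.12], [0, 0, 0, 0.18], [0, 0, 0, 0.24], [0, 0, 0, 0.24]],
  ],
)

```text
time_s: 12.9
tool_pos: [0.4969, -0.1679, 0.1311]
ee_rot: [0.103, 0.995, 0.004, -0.003]
contact_force: [-5.0, 13.8, 3.7]
grip_width: 0.0092
gripper_force: 59.1
```

Run:
```python
from h import *
import cv2
s=bot.state(); M=R.from_quat(s['ee_rot']).as_matrix()
print(s['q'],s['tool_pos'],'psi',np.arctan2(M[1,0],M[0,0])+np.pi,s['contact_force'],s['wrist_torque'],s['grip_width'],s['gripper_force'])
```

```text
[-0.48179867  0.27599038 -0.25738949  1.04660535  0.00502704 -0.27463573] [ 0.49691689 -0.1678576   0.13106808] psi 6.076026690743233 [-4.98946054 13.76370635  3.71010249] [ 2.54949789  1.4532516  -0.00644956] 0.00915326863903089 59.11435604095459
```

Call:
servo_tool(
  steps=[
    [[0.04, 0.04, 0, 0], [0.04, 0.04, 0, 0], [0.04, 0.04, 0.03, 0], [0.04, 0.04, 0.06, 0], [0.04, 0.04, 0.1, 0]],
  ],
)

```text
time_s: 13.52
tool_pos: [0.4962, -0.1673, 0.1238]
ee_rot: [0.104, 0.995, 0.0, -0.0]
contact_force: [-8.3, 6.3, 16.5]
grip_width: 0.0091
gripper_force: 61.7
```

Call:
servo_tool(
  steps=[
    [[0, 0, 0.01, 0], [0, 0, 0.02, 0], [0, 0, 0.03, 0], [0, 0, 0.04, 0], [0, 0, 0.04, 0]],
  ],
)

```text
time_s: 14.15
tool_pos: [0.4962, -0.1673, 0.1233]
ee_rot: [0.104, 0.995, -0.0, 0.001]
contact_force: [-15.3, 8.8, 36.7]
grip_width: 0.0088
gripper_force: 65.2
```

The panel travelled 7.8 mm and reached a hard stop at 37 N. I'll check in the side view that it's home.

Run:
```python
from h import *
import cv2
S=cv2.cvtColor(vision.read_camera('side'),4); S0=cv2.imread('pics/s3f.png')
cv2.imwrite("pics/p4.png",np.hstack([cv2.resize(i[170:245,250:350],(400,300),interpolation=2) for i in(S0,S)]))
y=np.array([.211,.977,0]);x=np.array([.977,-.211,0]);H=np.array([.630,-.198,.112])
for a in(0,.015,.04,.07):
  print(a,[proj('side',H-y*.102-x*.182*np.cos(a)+[0,0,.182*np.sin(a)+h*np.cos(a)]).round(1) for h in(0,.004)])
s=bot.state();print(s['contact_force'],s['tool_pos'])
```

```text
0 [array([[261.4, 227.9]]), array([[261.2, 226.1]])]
0.015 [array([[261.2, 226.7]]), array([[261. , 224.8]])]
0.04 [array([[261.1, 224.5]]), array([[260.9, 222.7]])]
0.07 [array([[261., 222.]]), array([[260.8, 220.1]])]
[-15.57841483   8.42128028  37.73874868] [ 0.49620678 -0.16729095  0.12331056]
```

View pics/p4.png

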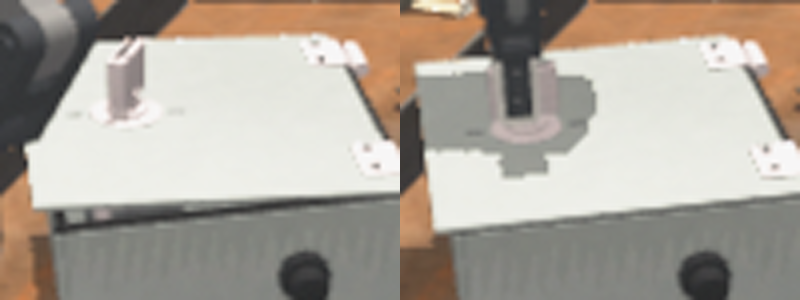

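The gap has closed: the panel's near corner went from row 222 to row 228, where the calibration predicts it at 0 rad. The wing is lined up with the index lines, and the arm is still pressing with about 37 N. I'll hand it in.

```bash
python3 -c "
from rig import workorder
print(workorder.finish_job())"
```

```text
the job is handed in; nothing more can be done
None
```

I swung the panel down onto its pins, turned the fastener into line with the index lines and pressed the panel home. I handed the job in at about 14 s of the 66 s with the arm still pressing at about 37 N; the gripper stayed clear of the tin, carton and pipe, and no verdict was returned.

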